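# Lay the tall nozzle-set box on its back against the display rail

## Robot

A 6-joint arm with a two-finger parallel gripper is mounted at the origin on the work surface. World frame = base frame: x ahead of the robot, y to its left, z up, the work surface at z = 0. Lengths are in m, angles in rad, forces in N, time in s.
With the tool pointing down it reaches from about 0.3 to 0.95 m from the base axis. Payload 3.1 kg.
Tool frame: the origin (TCP) lies midway between the tips of the shut fingers; the grasp point (between the pads) lies 19 mm behind it; x points along the fingers, y is the direction in which the jaws open and shut, and the axes are right-handed (so a half turn about x gives the same grasp; the last joint's range is limited). The gripper opens to 85 mm and grips with 20 to 120 N. Pads are 22 mm wide; open, the fingers measure 114 mm over their backs; the gripper's body (76 mm by 85 mm) begins 54 mm behind the grasp point. The pads swing forward as they close: fully open they stand 13 mm farther back than shut.
Start: joints at [1.144, 0.308, 1.634, -0, 1.2, -0.07], TCP at [0.218, 0.586, 0.231] pointing down, gripper open.
Joint ranges: [-3.06, 3.06], [-0.79, 1.96], [0.05, 2.63], [-1.19, 4.34], [0.05, 2.64], [-2.94, 2.94]. Speed limits (rad/s): [2.79, 2.79, 3.14, 3.14, 3.14, 3.14].

## Interface

Orientations are given as [roll, pitch, yaw] about the fixed x, y, z axes, in that order (R = Rz(yaw) Ry(pitch) Rx(roll)).
In Python, from plant import status, eyes, workorder gives the robot as it stands.
- The arm moves only by the tool carry_out, never from a script. Its argument "series" is a list of rows, each an object of numbers: "jaw": the gripper's target within -1 to 1 (shut at 1, half-way at 0, fully open at -1); "tx", "ty", "tz": the shift along the world's x, y, z in mm; "ax", "ay", "az": the turn, a rotation vector about the world's x, y, z in degrees. A call has 1 to 5 rows; each row is the pose to reach, as a shift and turn from the pose commanded when the call began; what a row does not reach only later rows make up. A row lasts 1/12 s, in which the tool goes at most 41.7 mm and 7.16 degrees, less where a joint would pass 70% of its speed; a pose out of reach is approached as far as the arm can. A call with a gripper value outside its range is refused whole. The fingers move at their own pace and stop on an object; "grip_force" is the grip in N (left out, the last holds). Time passes only in rows, so rows that repeat a pose let the fingers close. It gives the time, the measured TCP pose, the force and the opening at its end, in the units of the state.
- status.get_state(): the state, without advancing time (a new reading comes with each control period).
- eyes.get_image(name): name is "scene" or "top" or "wrist"; returns a dict with "image" (400x640x3 uint8, red, green, blue), "fx", "fy", "cx", "cy" (pixels), "pose" (4x4, takes a point from camera to world coordinates); the wrist camera has in their place "hand_eye" (4x4, takes a point from camera to tool coordinates, whose origin is the TCP and whose axes are the tool frame's). Camera axes: x right, y up, looking along -z (the intrinsics and any distortion apply to the point x, -y, -z); pixel columns grow to the right and rows downward; lengths in m; the calibration is good to about 2 mm. A picture is of the moment at which its call begins: read the wrist's pose just before it. There is no depth.
- workorder.hand_in(): hands the job in, once; it reports no verdict.
The state is a dict: "time_s": time; "q": joint angles; "joint_velocities": joint speeds; "tau": joint torques, N m; "tcp_pos": TCP position; "tool_rot": TCP orientation; "force": force on the tool from outside, world axes, zero at the start; "ft_torque": the same for the moment, N m; "width": finger opening in m.
Only numpy, scipy, OpenCV 4.12 (cv2) and the standard library are available. Lean on these libraries where they do the work, as an engineer would, in place of code of your own. Each camera call takes 0.05 s, during which the arm holds its last target.

## Task

On the wooden display board two window boxes of piping nozzles stand upright; tip the taller one over by pushing it, away from the robot, so that it lies flat on its back on the board with its window facing up, then push it along the board until the end that was its top is flush against the stop rail at the board's far edge. Only push it with the fingers: do not grip, lift or carry it, and leave the short box, the loose nozzles, the jar and the spatula standing or lying where they are.

Things in the scene. Friction and masses are not known exactly. Their poses are not given: they have to be found in the camera images.
- display: Fixed wooden board on the table, 340 (x) x 560 (y) x 18 mm thick, paper tags on its near edge. Origin: centre of its underside; x points away from the robot (yaw up to 0.3 rad either way), z up. A stop rail runs along its whole far edge: near face at x = +150 mm in the board's frame, 20 mm thick, 30 mm above the board's top.
- rail (a point): Middle of the stop rail's near face, at the level of the board's top (board frame: x 150, y 0, z 18 mm).
- tall_box: The taller window box: loose card carton, solid to the touch, 50 (own x) x 90 (y) x 170 mm tall (z), 0.17-0.35 kg, upright on the board's near half, left or right. Clear window with nozzles behind on its -x face, towards the robot; yaw within 0.12 rad of the board's. Origin: centre of its underside. Pushed high, it topples by itself past about 16 degrees, then lies 50 mm high, own x down, z away.
- tall_box_top (a point): Centre of the tall box's top end (own z = 170 mm): the end to finish against the rail. Once the box has toppled it lies roughly 20 to 85 mm short of the rail.
- tall_box_mid (a point): Centre of the tall box (own z = 85 mm), also its centre of mass. Pushed off centre, the lying box turns as it slides; once a corner bears on the rail it may jam askew, so it is best squared to the rail before it gets there.
- short_box: The shorter window box, same make, 50 x 90 x 90 mm tall, loose, standing upright beside the tall one 200 to 280 mm away (centres), on the other side of the board. Origin at the centre of its underside, z up. A bystander.
- nozzle_a: Loose bare-steel piping nozzle (cone), 34 mm across the foot, 55 mm tall, standing on the display board near the middle, between the two boxes' lanes, on the far half. Origin at the centre of its foot, z up. A bystander.
- nozzle_b: Loose bare-steel piping nozzle (cone), 28 mm across the foot, 48 mm tall, standing on the display board near the left (+y) end. Origin at the centre of its foot, z up. A bystander.
- nozzle_c: Loose bare-steel piping nozzle (cone), 36 mm across the foot, 60 mm tall, standing on the display board near the right (-y) end, far half. Origin at the centre of its foot, z up. A bystander.
- nozzle_d: Loose bare-steel piping nozzle (cone), 30 mm across the foot, 45 mm tall, standing on the display board near the right (-y) end, near half. Origin at the centre of its foot, z up. A bystander.
- jar: Loose jar with white cap, 60 mm across, 90 mm tall, on the table to the left of the board. Origin at the centre of its underside. A bystander.
- spatula: Loose spatula, 280 mm long, lying on the table to the right of the board, roughly along the world x axis. Origin at the middle of its length, on its underside. A bystander.

How it is judged:
By the outcome, as a careful person would: the job done as asked, in the order asked, and still so for the second after the job is handed in, with the robot touching nothing.
It also fails if it takes over 64 s, if anything falls off the work surface, if the arm or the gripper's body presses on something with over 40 N, if the wrist force passes 120 N, or if a joint passes its speed limit or range.

## Working session

There is one attempt and no reset: what is moved stays moved. The work goes in short steps, Python scripts to look and compute and a tool call to move; the robot and the scene stay as the last step left them, time stands still between calls to the robot, and variables do not carry over. Pictures are saved under pics/ and viewed, and the job is handed in when it is done.

Besides the shell and the picture viewer there is one more tool, called after "Call:" as name(argument=value, ...) on one line, values as JSON. carry_out: Moves the arm, as the interface text tells. Its arguments: {"type":"object","properties":{"series":{"type":"array"},"grip_force":{"type":"number"}},"required":["series"]}

```bash
mkdir -p pics; ls; python3 - <<'E'
from plant import status, eyes
import cv2
s=status.get_state();print(s)
for n in("scene","top"):
    d=eyes.get_image(n);cv2.imwrite(f"pics/{n}0.png",d["image"][:,:,::-1]);print(n,{k:v for k,v in d.items() if k!="image"})
E
```

```text
pics
{'time_s': 0.0, 'q': array([ 1.14428044e+00,  3.08990931e-01,  1.63519036e+00, -2.37261369e-06,
        1.19966332e+00, -6.97086647e-02]), 'joint_velocities': array([-0.00084233, -0.00156796, -0.0007542 , -0.0003152 ,  0.0003709 ,
       -0.00034831]), 'tau': array([ 8.29872970e-04, -4.15255129e+01, -2.76671058e+01,  1.15968091e-04,
        1.01963355e-02,  5.35098525e-07]), 'tcp_pos': array([0.21799799, 0.58488433, 0.230054  ]), 'tool_rot': array([-1.639524  ,  1.56854437, -1.99633036]), 'force': array([-0.20365044,  0.37811448, -0.16236795]), 'ft_torque': array([-0.04654088,  0.03801816, -0.02014862]), 'width': 0.08529874217855972}
scene {'fx': 387.54907328764574, 'fy': 387.54907328764574, 'cx': 320.6094827618617, 'cy': 199.21808895588492, 'pose': array([[-0.22083807, -0.57737549,  0.78604586,  1.51785161],
       [ 0.97510911, -0.1143306 ,  0.1899756 ,  0.22023178],
       [-0.01981816,  0.80843433,  0.58825265,  0.84460017],
       [ 0.        ,  0.        ,  0.        ,  1.        ]])}
top {'fx': 395.6142838475875, 'fy': 395.6142838475875, 'cx': 316.09726981567013, 'cy': 206.6606377498561, 'pose': array([[ 0.01753231,  0.99806101, -0.05972307,  0.49235394],
       [-0.99982524,  0.01788829,  0.00543112, -0.00926116],
       [ 0.00648894,  0.05961741,  0.99820021,  1.48337767],
       [ 0.        ,  0.        ,  0.        ,  1.        ]])}
```

View pics/scene0.png

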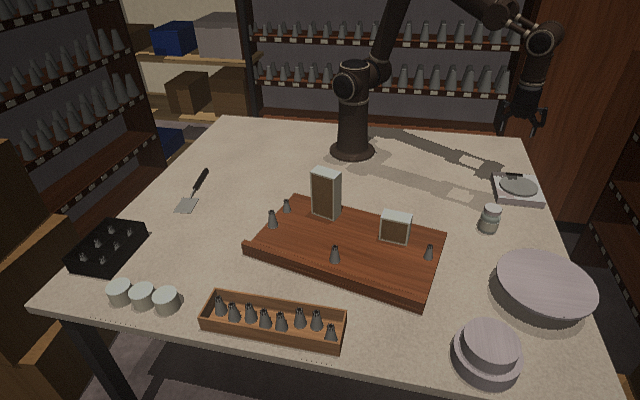

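View pics/top0.png

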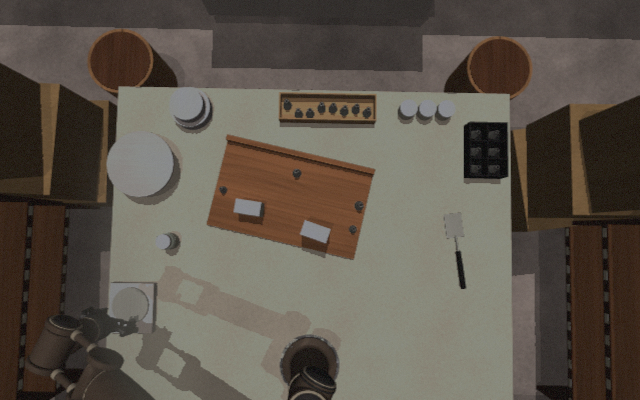

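The scene view shows the tall box at about (326,193) and the short one at (395,227). In the top view the board spans (208–374, 136–259), with the tall box's top at (315,232), nozzle_a at (296,174) and the right-hand nozzles at (359,206) and (352,229). I'll zoom in and measure.

```bash
cat > h.py <<'E'
import numpy as np, cv2
from plant import status, eyes
def ray(d,uv):
    P=d["pose"];u,v=uv
    r=P[:3,:3]@np.array([(u-d["cx"])/d["fx"],-(v-d["cy"])/d["fy"],-1.]);return P[:3,3],r
def onz(d,uv,z):
    o,r=ray(d,uv);return o+r*(z-o[2])/r[2]
def proj(d,p):
    P=d["pose"];c=P[:3,:3].T@(np.array(p,float)-P[:3,3]);return np.array([d["cx"]-d["fx"]*c[0]/c[2],d["cy"]+d["fy"]*c[1]/c[2]])
def crop(d,x0,y0,x1,y1,s,name):
    cv2.imwrite(name,cv2.resize(d["image"][y0:y1,x0:x1,::-1],None,fx=s,fy=s,interpolation=cv2.INTER_CUBIC))
E
python3 - <<'E'
from h import *
d=eyes.get_image("top");crop(d,200,125,380,265,4,"pics/topz.png")
s=eyes.get_image("scene");crop(s,235,155,455,310,3.6,"pics/scz.png")
im=d["image"].astype(int)
hsv=cv2.cvtColor(d["image"],cv2.COLOR_RGB2HSV)
m=((hsv[...,1]<70)&(hsv[...,2]>150)).astype(np.uint8); 
sub=np.zeros_like(m);sub[190:250,225:340]=1
n,l,st,c=cv2.connectedComponentsWithStats(m*sub)
for i in range(1,n):
    if st[i,4]>60:
        cn=cv2.findContours((l==i).astype(np.uint8),0,1)[0][0]
        print(st[i],c[i],cv2.minAreaRect(cn))
E
```

```text
(no output)
```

View pics/topz.png

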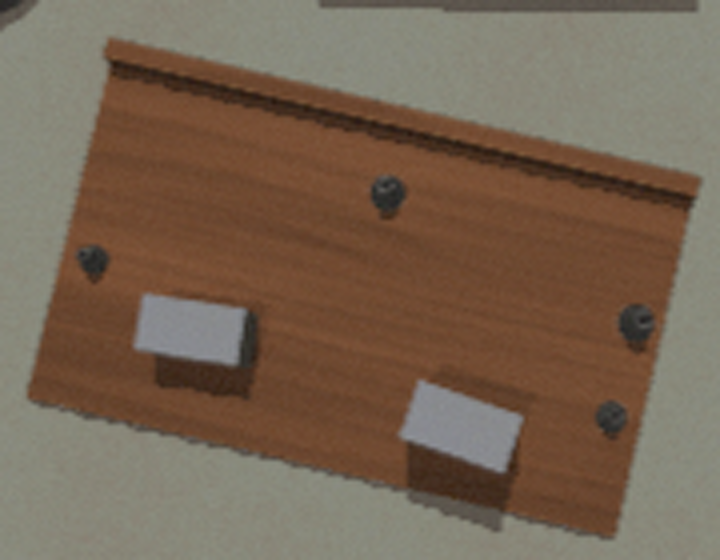

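View pics/scz.png

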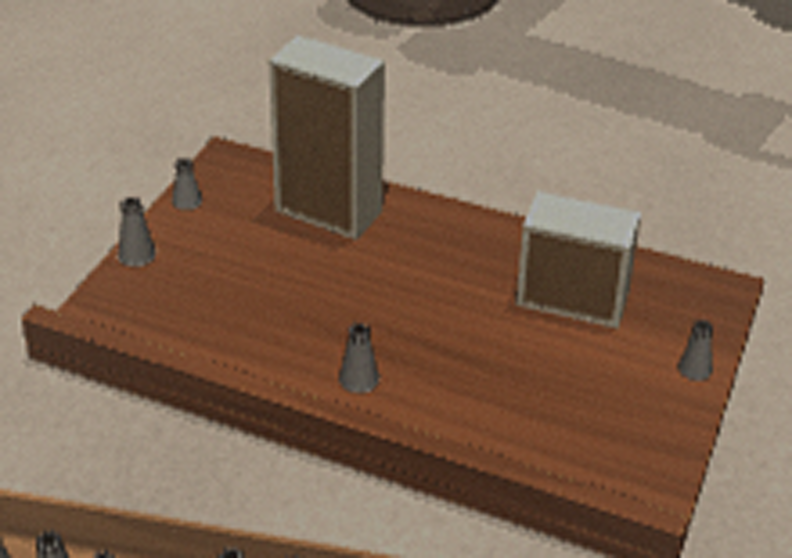

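Zoomed, the tall box's top has corners at (419,379), (522,412), (505,473) and (400,436). The board's near corners are at (29,400) and (614,538), and the rail's far corners at (108,38) and (700,178).

```bash
cat > geo.py <<'E'
from h import *
def Z(p,s=4,x0=200,y0=125): return np.array(p)/s+[x0,y0]+(0.5/s-0.5)
if __name__=="__main__":
    d=eyes.get_image("top")
    nl=onz(d,Z((29,400)),.018);nr=onz(d,Z((614,538)),.018);fl=onz(d,Z((108,38)),.048);fr=onz(d,Z((700,178)),.048)
    C=(nl+nr+fl+fr)/4
    a1=nl-nr;a2=fl-fr
    print("corners",nl,nr,fl,fr,np.linalg.norm(a1),np.linalg.norm(a2))
    y1=[np.arctan2(-a[0],a[1]) for a in(a1,a2)];f=(fl+fr-nl-nr)/2;y3=np.arctan2(f[1],f[0]);print("yaw",y1,y3,np.linalg.norm(f),"C",C)
    t=np.array([onz(d,Z(p),.188) for p in((419,379),(522,412),(505,473),(400,436))]);print(t,t.mean(0))
    # order FL FR NR NL
    a=(t[0]+t[3]-t[1]-t[2])/2;b=(t[0]+t[1]-t[2]-t[3])/2
    print("boxyaw",np.arctan2(-a[0],a[1]),np.arctan2(b[1],b[0]),np.linalg.norm(a),np.linalg.norm(b))
    th=np.mean([*y1,y3]);R=np.array([[np.cos(th),-np.sin(th)],[np.sin(th),np.cos(th)]])
    def B(p): return R.T@(np.array(p)[:2]-C[:2])
    print("box in board",B(t.mean(0)))
    for n,p,z in (("a",(388,190),.068),("b",(92,258),.062),("c",(638,320),.072),("d",(611,414),.06)):
        q=onz(d,Z(p),z);print(n,q,B(q))
    s=np.array([onz(d,Z(p),.108) for p in((145,294),(249,308),(240,366),(134,348))]);print("short",s.mean(0),B(s.mean(0)))
    # second view check
    sc=eyes.get_image("scene")
    for p,w in (((272,62),"NR?"),((298,38),""),((384,62),""),((354,88),"")):
        print(onz(sc,Z(p,3.6,235,155),.188))
    for p in ((278,212),(356,236)): print("base",onz(sc,Z(p,3.6,235,155),.018))
    for p in ((215,138),(763,281)): print("near corners",onz(sc,Z(p,3.6,235,155),.018))
E
python3 geo.py
```

```text
corners [0.50632812 0.38502055 0.018     ] [ 0.38889019 -0.1570124   0.018     ] [0.8389568 0.3158818 0.048    ] [ 0.71963867 -0.22878292  0.048     ] 0.5546092156940762 0.5575809130030158
yaw [np.float64(-0.2133641630693925), np.float64(-0.2156603089747638)] -0.20930118085049898 0.34041323475239005 C [0.61345345 0.07877676 0.033     ]
[[ 0.52748361  0.02132539  0.188     ]
 [ 0.50200081 -0.06338692  0.188     ]
 [ 0.45207166 -0.05028428  0.188     ]
 [ 0.48068239  0.03593607  0.188     ]] [ 0.49055962 -0.01410244  0.188     ]
boxyaw -0.3064894649489905 -0.2790265940754591 0.0896438549773569 0.05031101280013354
box in board [-0.1005088  -0.11673654]
a [0.70037136 0.05534707 0.068     ] [ 0.08990552 -0.00454657]
b [0.63464958 0.32087856 0.062     ] [-0.03040731  0.24111814]
c [ 0.58685096 -0.17072789  0.072     ] [ 0.02668616 -0.24949571]
d [ 0.5025655  -0.14875657  0.06      ] [-0.0603383  -0.24581871]
short [0.56965506 0.22141083 0.108     ] [-0.07293118  0.13016843]
[ 0.5021558  -0.05724428  0.188     ]
[ 0.45772943 -0.04393214  0.188     ]
[0.4833216  0.04015293 0.188     ]
[0.52963465 0.02235758 0.188     ]
base [ 0.50109905 -0.05781844  0.018     ]
base [0.52207465 0.02257562 0.018     ]
near corners [ 0.39379758 -0.15118358  0.018     ]
near corners [0.51284054 0.39047347 0.018     ]
```

```bash
python3 - <<'E'
from h import *
from scipy.spatial.transform import Rotation as R
s=status.get_state();M=R.from_euler('xyz',s["tool_rot"]).as_matrix();print(M.round(3))
y=-0.30
c,n=np.cos(y),np.sin(y)
for sg in(1,-1):
    X=np.array([0,0,-1.]);Y=sg*np.array([-n,c,0]);T=np.c_[X,Y,np.cross(X,Y)]
    print(sg,np.degrees(R.from_matrix(T@M.T).as_rotvec()))
print(np.degrees(s["q"]))
E
```

```text
[[-0.     0.349  0.937]
 [-0.001  0.937 -0.349]
 [-1.    -0.001 -0.   ]]
1 [ 0.0424034  -0.01856233  3.2551836 ]
-1 [-2.86380379e-02 -6.54201573e-02 -1.76744802e+02]
[ 6.55644167e+01  1.76726830e+01  9.36366993e+01  7.22588551e-04
  6.87368948e+01 -3.99192797e+00]
```

Call:
carry_out(series=[{"jaw":0,"tx":13,"ty":-38,"tz":2,"az":3.2},{"jaw":0,"tx":26,"ty":-76,"tz":4,"az":3.2},{"jaw":0,"tx":39,"ty":-114,"tz":6,"az":3.2},{"jaw":0,"tx":52,"ty":-152,"tz":8,"az":3.2},{"jaw":0,"tx":65,"ty":-190,"tz":10,"az":3.2}])

```text
invalid input
```

Call:
carry_out(series=[{"jaw":0,"tx":13,"ty":-38},{"jaw":0,"tx":26,"ty":-76},{"jaw":0,"tx":39,"ty":-114},{"jaw":0,"tx":52,"ty":-152},{"jaw":0,"tx":65,"ty":-190}])

```text
invalid input
```

Call:
carry_out(series=[{"jaw":0,"tx":13,"ty":-38},{"jaw":0,"tx":26,"ty":-76},{"jaw":0,"tx":39,"ty":-114},{"jaw":0,"tx":52,"ty":-152},{"jaw":0,"tx":70,"ty":-190}])

```text
invalid input
```

Call:
carry_out(series=[{"jaw":0,"tx":13,"ty":-38,"tz":2,"ax":0,"ay":0,"az":3.2},{"jaw":0,"tx":26,"ty":-76,"tz":4,"ax":0,"ay":0,"az":3.2},{"jaw":0,"tx":39,"ty":-114,"tz":6,"ax":0,"ay":0,"az":3.2},{"jaw":0,"tx":52,"ty":-152,"tz":8,"ax":0,"ay":0,"az":3.2},{"jaw":0,"tx":65,"ty":-190,"tz":10,"ax":0,"ay":0,"az":3.2}], grip_force=20)

```text
time_s: 0.72
tcp_pos: [0.2834, 0.3939, 0.2412]
tool_rot: [-0.252, 1.571, -0.552]
force: [0.4, 0.1, 0.9]
width: 0.0427
```

Call:
carry_out(series=[{"jaw":0,"tx":13,"ty":-38,"tz":0,"ax":0,"ay":0,"az":0},{"jaw":0,"tx":26,"ty":-76,"tz":0,"ax":0,"ay":0,"az":0},{"jaw":0,"tx":39,"ty":-114,"tz":0,"ax":0,"ay":0,"az":0},{"jaw":0,"tx":52,"ty":-152,"tz":0,"ax":0,"ay":0,"az":0},{"jaw":0,"tx":65,"ty":-190,"tz":0,"ax":0,"ay":0,"az":0}])

```text
time_s: 1.13
tcp_pos: [0.3485, 0.2039, 0.2415]
tool_rot: [0.669, 1.57, 0.369]
force: [0.6, 0.1, -0.6]
width: 0.0426
```

Call:
carry_out(series=[{"jaw":0,"tx":13,"ty":-38,"tz":0,"ax":0,"ay":0,"az":0},{"jaw":0,"tx":26,"ty":-76,"tz":0,"ax":0,"ay":0,"az":0},{"jaw":0,"tx":39,"ty":-114,"tz":0,"ax":0,"ay":0,"az":0},{"jaw":0,"tx":52,"ty":-152,"tz":0,"ax":0,"ay":0,"az":0},{"jaw":0,"tx":68,"ty":-190,"tz":0,"ax":0,"ay":0,"az":0}])

```text
time_s: 1.55
tcp_pos: [0.4162, 0.0137, 0.2416]
tool_rot: [0.495, 1.57, 0.193]
force: [1.2, 1.2, 0.5]
width: 0.0427
```

Call:
carry_out(series=[{"jaw":0,"tx":-1,"ty":-2,"tz":-30,"ax":0,"ay":0,"az":0},{"jaw":0,"tx":-1,"ty":-2,"tz":-60,"ax":0,"ay":0,"az":0},{"jaw":0,"tx":-1,"ty":-2,"tz":-86,"ax":0,"ay":0,"az":0},{"jaw":0,"tx":-1,"ty":-2,"tz":-86,"ax":0,"ay":0,"az":0}])

```text
time_s: 1.88
tcp_pos: [0.4106, 0.0134, 0.1506]
tool_rot: [-2.912, 1.56, 3.069]
force: [-2.0, 0.4, -0.8]
width: 0.0428
```

```bash
python3 - <<'E'
from h import *
d=eyes.get_image("top");crop(d,200,125,380,265,4,"pics/t1.png")
s=eyes.get_image("scene");crop(s,235,85,455,245,3.6,"pics/s1.png")
w=eyes.get_image("wrist");cv2.imwrite("pics/w1.png",w["image"][:,:,::-1])
E
```

```text
(no output)
```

View pics/t1.png

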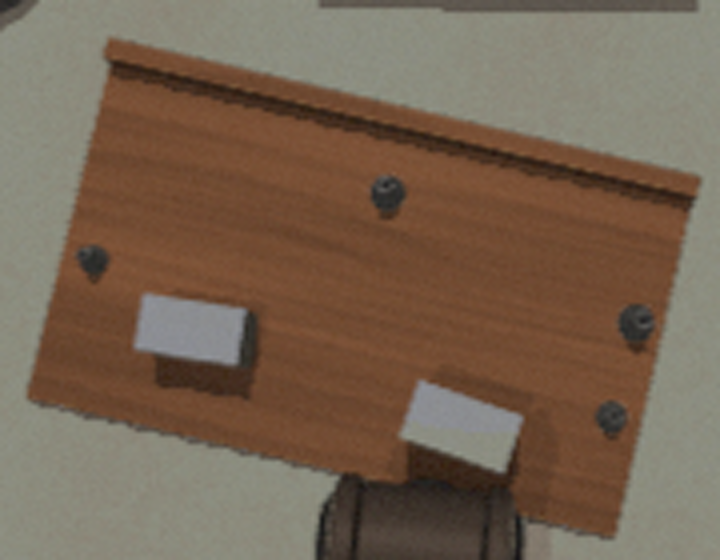

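View pics/s1.png

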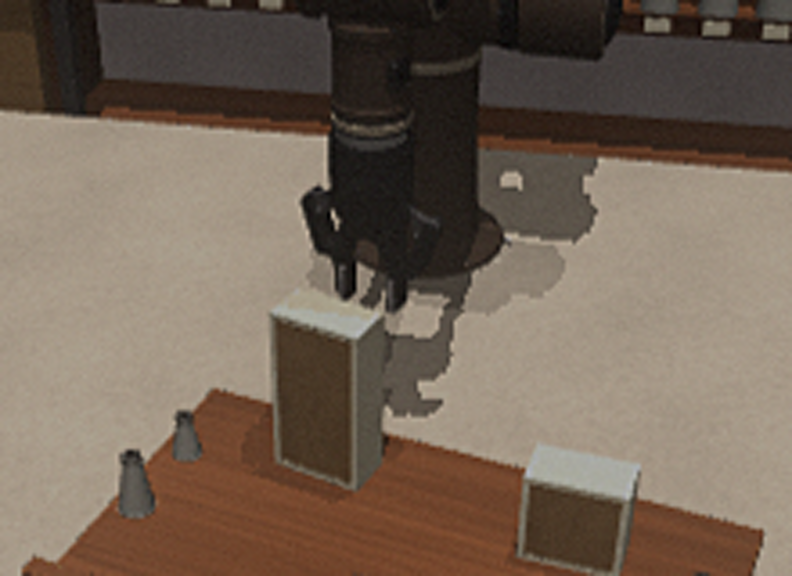

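View pics/w1.png

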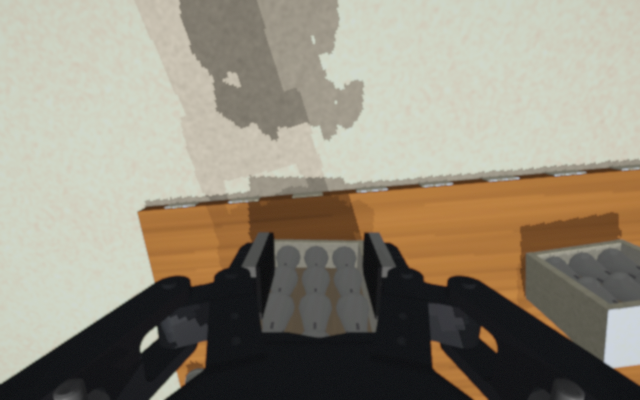

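The pushed side is clear: the wrist view has the fingers (about 250 and 385 px) centred on the box's window (268–375 px). I'll approach, then tip it slowly.

Call:
carry_out(series=[{"jaw":0,"tx":8,"ty":-2,"tz":2,"ax":0,"ay":0,"az":0},{"jaw":0,"tx":16,"ty":-5,"tz":2,"ax":0,"ay":0,"az":0},{"jaw":0,"tx":24,"ty":-7,"tz":2,"ax":0,"ay":0,"az":0},{"jaw":0,"tx":32,"ty":-10,"tz":2,"ax":0,"ay":0,"az":0},{"jaw":0,"tx":38,"ty":-12,"tz":2,"ax":0,"ay":0,"az":0}])

```text
time_s: 2.45
tcp_pos: [0.4553, 0.0013, 0.1582]
tool_rot: [0.166, 1.569, -0.135]
force: [-2.0, 1.4, 1.7]
width: 0.0432
```

Call:
carry_out(series=[{"jaw":0,"tx":5,"ty":-1.5,"tz":0,"ax":0,"ay":0,"az":0},{"jaw":0,"tx":10,"ty":-3,"tz":0,"ax":0,"ay":0,"az":0},{"jaw":0,"tx":15,"ty":-4.5,"tz":0,"ax":0,"ay":0,"az":0},{"jaw":0,"tx":20,"ty":-6,"tz":0,"ax":0,"ay":0,"az":0},{"jaw":0,"tx":25,"ty":-7.5,"tz":0,"ax":0,"ay":0,"az":0}])

```text
time_s: 2.87
tcp_pos: [0.4786, -0.006, 0.1571]
tool_rot: [-2.932, 1.57, 3.05]
force: [-0.2, 0.7, 1.2]
width: 0.0426
```

```bash
python3 - <<'E'
from h import *
s=eyes.get_image("scene");crop(s,235,85,455,245,3.6,"pics/s2.png")
E
```

```text
(no output)
```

View pics/s2.png

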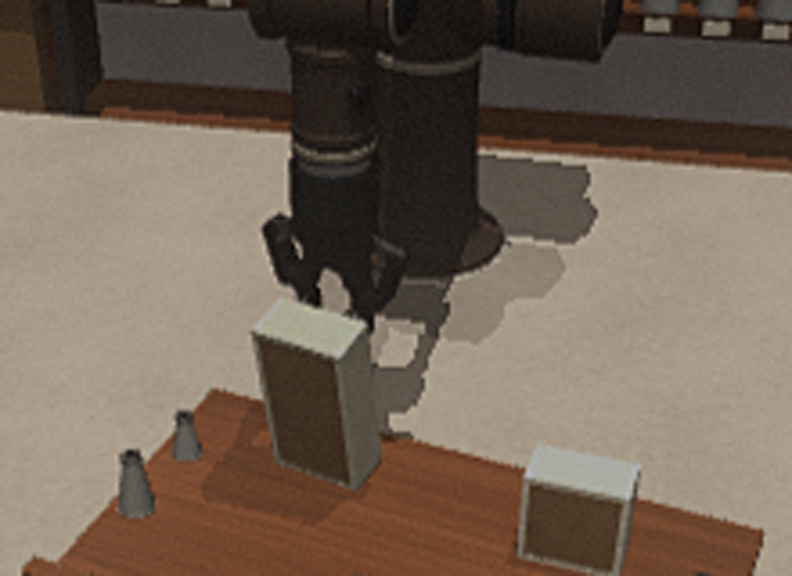

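The box is tilting about its far bottom edge, which hasn't slid (base corners at about (272,465) and (352,488)). I'll keep pushing the same way.

Call:
carry_out(series=[{"jaw":0,"tx":5,"ty":-1.5,"tz":0,"ax":0,"ay":0,"az":0},{"jaw":0,"tx":10,"ty":-3,"tz":0,"ax":0,"ay":0,"az":0},{"jaw":0,"tx":15,"ty":-4.5,"tz":0,"ax":0,"ay":0,"az":0},{"jaw":0,"tx":20,"ty":-6,"tz":0,"ax":0,"ay":0,"az":0},{"jaw":0,"tx":25,"ty":-7.5,"tz":0,"ax":0,"ay":0,"az":0}])

```text
time_s: 3.33
tcp_pos: [0.5039, -0.0135, 0.1573]
tool_rot: [0.219, 1.571, -0.082]
force: [-0.3, 0.8, -1.0]
width: 0.0425
```

Call:
carry_out(series=[{"jaw":0,"tx":5,"ty":-1.5,"tz":0,"ax":0,"ay":0,"az":0},{"jaw":0,"tx":5,"ty":-1.5,"tz":0,"ax":0,"ay":0,"az":0},{"jaw":0,"tx":5,"ty":-1.5,"tz":0,"ax":0,"ay":0,"az":0},{"jaw":0,"tx":5,"ty":-1.5,"tz":0,"ax":0,"ay":0,"az":0},{"jaw":0,"tx":5,"ty":-1.5,"tz":0,"ax":0,"ay":0,"az":0}])

```text
time_s: 3.75
tcp_pos: [0.508, -0.0148, 0.1571]
tool_rot: [-2.987, 1.57, 2.995]
force: [-0.4, -0.6, 0.7]
width: 0.0428
```

```bash
python3 - <<'E'
from h import *
s=eyes.get_image("scene");crop(s,235,85,455,310,2.6,"pics/s3.png")
d=eyes.get_image("top");crop(d,200,125,380,265,4,"pics/t3.png")
E
```

```text
(no output)
```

View pics/s3.png

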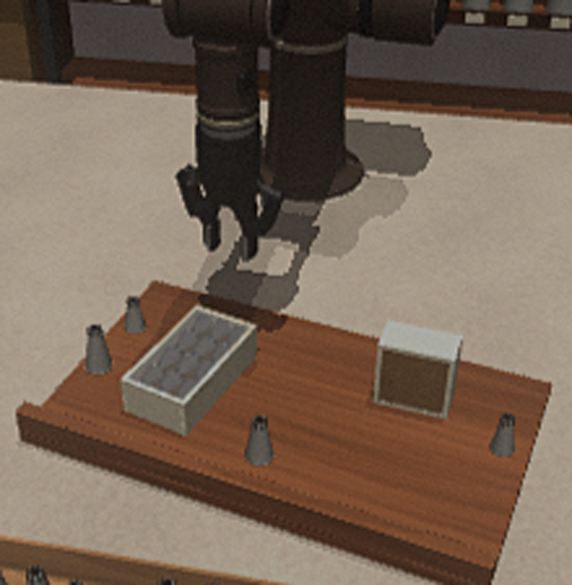

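View pics/t3.png

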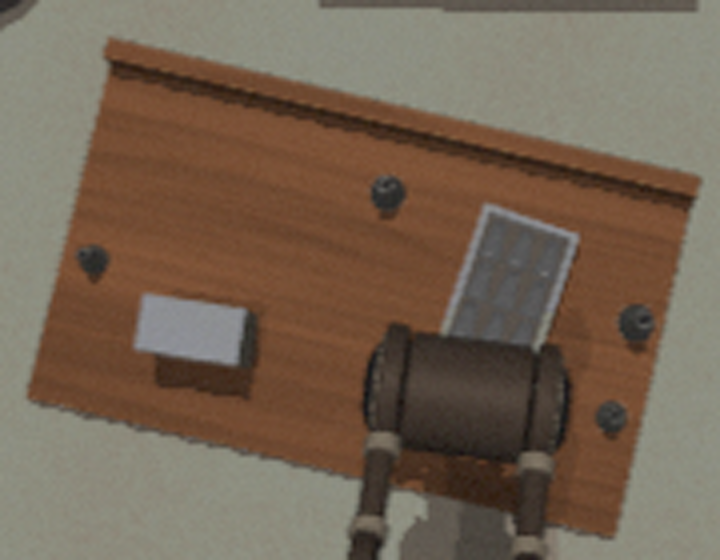

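It toppled cleanly: lying with the window up, and nothing else has moved. In the top view its far corners are at (486,203) and (578,236); in the scene view its near corners are at (203,307) and (257,347).

```bash
python3 - <<'E'
from h import *
from geo import Z
d=eyes.get_image("top");s=eyes.get_image("scene")
fl,fr=[onz(d,Z(p),.068)[:2] for p in((486,203),(578,236))]
q=lambda p:onz(s,Z(p,2.6,235,85),.068)[:2]
nr,nl,sfr,sfl=q((203,307)),q((257,347)),q((123,377)),q((187,405))
print("top far",fl,fr,"scene far",sfl,sfr,"near",nl,nr)
th=-.213;C=np.array([.6135,.0788]);R=np.array([[np.cos(th),-np.sin(th)],[np.sin(th),np.cos(th)]])
for n in("fl","fr","nl","nr","sfl","sfr"): print(n,(R.T@(eval(n)-C)).round(4))
for a,b in((fl,fr),(nl,nr),(sfl,sfr)): v=a-b;print(np.arctan2(-v[0],v[1]))
v=(sfl+sfr-nl-nr)/2;print(np.arctan2(v[1],v[0]),np.linalg.norm(v))
# rail near-face lines: top edge z .048 in scene/top
for p in ((110,62),(692,197)): print("rail near top edge",onz(d,Z(p),.048)[:2], R.T@(onz(d,Z(p),.048)[:2]-C))
E
```

```text
top far [ 0.69021797 -0.03308762] [ 0.66186827 -0.11634415] scene far [ 0.69161087 -0.02537012] [ 0.65903685 -0.11214768] near [0.57220709 0.03256313] [ 0.50507452 -0.05198789]
fl [ 0.0986 -0.0931]
fr [ 0.0885 -0.1805]
nl [-0.0306 -0.0539]
nr [-0.0783 -0.1508]
sfl [ 0.0984 -0.0853]
sfr [ 0.0849 -0.177 ]
-0.32819576678375734
-0.6710648980812265
-0.3590982822190524
-0.4077812984600515 0.14889173633084424
rail near top edge [0.81672039 0.31336114] [0.14904325 0.2722197 ]
rail near top edge [ 0.70200545 -0.22161674] [ 0.15001134 -0.27491823]
```

Call:
carry_out(series=[{"jaw":0,"tx":-30,"ty":9,"tz":0,"ax":0,"ay":0,"az":0},{"jaw":0,"tx":-60,"ty":18,"tz":-10,"ax":0,"ay":0,"az":0},{"jaw":0,"tx":-80,"ty":24,"tz":-35,"ax":0,"ay":0,"az":0},{"jaw":0,"tx":-80,"ty":24,"tz":-65,"ax":0,"ay":0,"az":0},{"jaw":0,"tx":-80,"ty":24,"tz":-95,"ax":0,"ay":0,"az":0}])

```text
time_s: 4.37
tcp_pos: [0.4277, 0.0095, 0.0622]
tool_rot: [0.239, 1.568, -0.061]
force: [-0.4, -0.4, -0.0]
width: 0.0424
```

```bash
python3 - <<'E'
from h import *
d=eyes.get_image("top");crop(d,200,125,380,265,4,"pics/t4.png")
s=eyes.get_image("scene");crop(s,235,125,455,310,3.2,"pics/s4.png")
w=eyes.get_image("wrist");cv2.imwrite("pics/w4.png",w["image"][:,:,::-1])
E
```

```text
(no output)
```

View pics/t4.png

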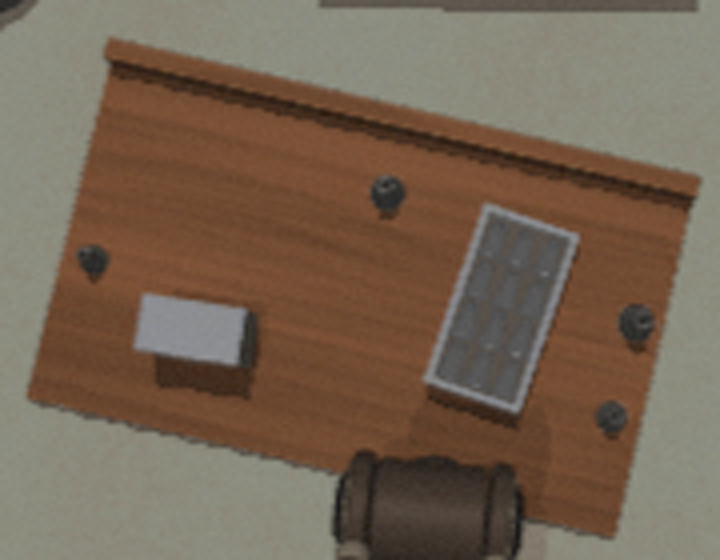

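View pics/s4.png

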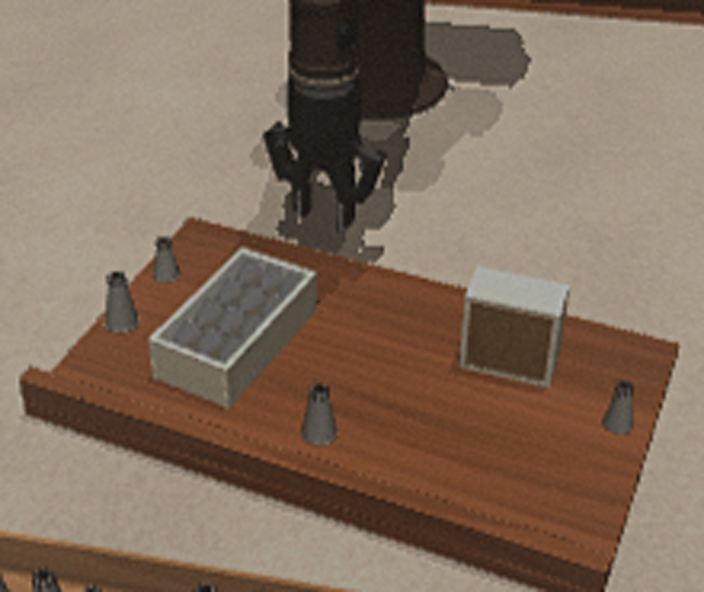

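View pics/w4.png

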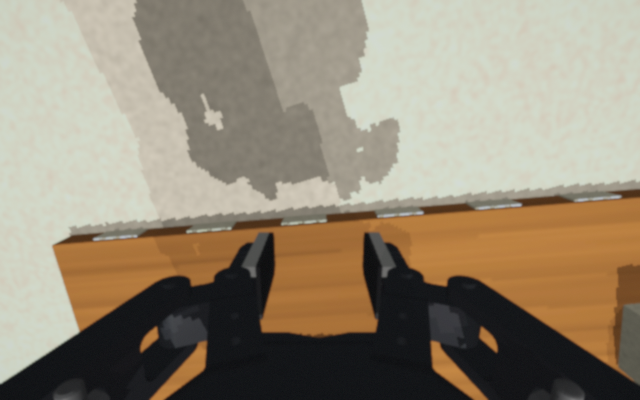

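The top view now shows all four corners of the lying box: (486,203), (578,236), (519,413) and (427,380).

```bash
cat > lie.py <<'E'
from geo import *
th=-.213;C=np.array([.6135,.0788]);R=np.array([[np.cos(th),-np.sin(th)],[np.sin(th),np.cos(th)]])
def lie(d,ps):
    t=np.array([onz(d,Z(p),.068)[:2] for p in ps]);a=(t[0]+t[3]-t[1]-t[2])/2;b=(t[0]+t[1]-t[2]-t[3])/2
    print("yaw",np.arctan2(-a[0],a[1]),np.arctan2(b[1],b[0]),np.linalg.norm(a),np.linalg.norm(b))
    print("world",t.round(4).tolist(),t.mean(0));print("board",(R.T@(t-C).T).T.round(4).tolist(), R.T@(t.mean(0)-C))
    print("near mid",(t[2]+t[3])/2)
E
python3 - <<'E'
from lie import *
d=eyes.get_image("top")
lie(d,((486,203),(578,236),(519,413),(427,380)))
print(R.T@(status.get_state()["tcp_pos"][:2]-C))
E
```

```text
yaw -0.32736758263312143 -0.3046997630159042 0.08764554370642628 0.16780990452522504
world [[0.6902, -0.0331], [0.6619, -0.1163], [0.502, -0.0657], [0.53, 0.017]] [ 0.59600307 -0.04954383]
board [[0.0986, -0.0931], [0.0885, -0.1805], [-0.0785, -0.1648], [-0.0686, -0.0781]] [ 0.01002948 -0.12914213]
near mid [ 0.51596303 -0.02437177]
[-0.16653141 -0.1072555 ]
```

Call:
carry_out(series=[{"jaw":0,"tx":10,"ty":-5,"tz":-10,"ax":0,"ay":0,"az":0},{"jaw":0,"tx":20,"ty":-10,"tz":-20,"ax":0,"ay":0,"az":0},{"jaw":0,"tx":35,"ty":-15,"tz":-26,"ax":0,"ay":0,"az":0},{"jaw":0,"tx":50,"ty":-21,"tz":-26,"ax":0,"ay":0,"az":0},{"jaw":0,"tx":63,"ty":-26,"tz":-26,"ax":0,"ay":0,"az":0}])

```text
time_s: 4.98
tcp_pos: [0.4946, -0.0176, 0.0386]
tool_rot: [0.163, 1.566, -0.138]
force: [-0.5, 0.2, 1.6]
width: 0.043
```

Call:
carry_out(series=[{"jaw":0,"tx":4,"ty":-1,"tz":0,"ax":0,"ay":0,"az":0},{"jaw":0,"tx":8,"ty":-2,"tz":0,"ax":0,"ay":0,"az":0},{"jaw":0,"tx":12,"ty":-4,"tz":0,"ax":0,"ay":0,"az":0},{"jaw":0,"tx":15,"ty":-5,"tz":0,"ax":0,"ay":0,"az":0},{"jaw":0,"tx":18,"ty":-6,"tz":0,"ax":0,"ay":0,"az":0}])

```text
time_s: 5.4
tcp_pos: [0.5084, -0.0226, 0.0364]
tool_rot: [-3.036, 1.569, 2.946]
force: [-1.8, 1.2, 0.7]
width: 0.0425
```

```bash
python3 - <<'E'
from h import *
s=eyes.get_image("scene");crop(s,235,125,455,310,3.2,"pics/s5.png")
d=eyes.get_image("top");crop(d,200,125,380,265,4,"pics/t5.png")
E
```

```text
(no output)
```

View pics/s5.png

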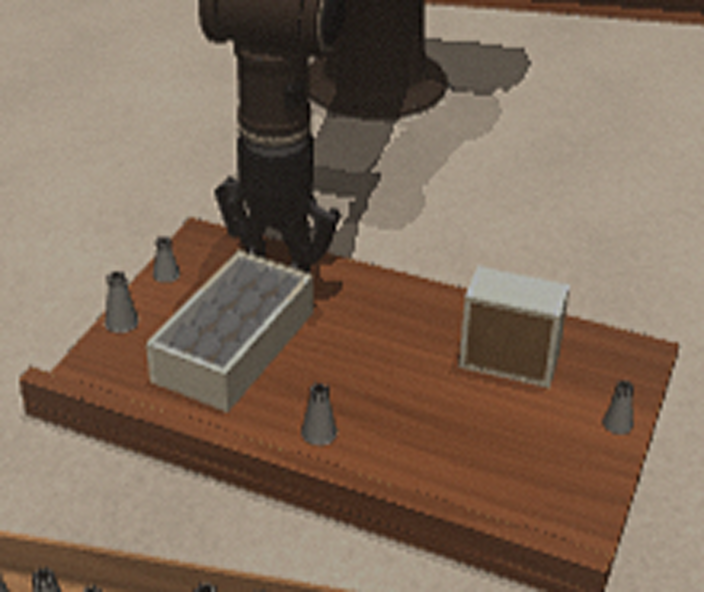

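View pics/t5.png

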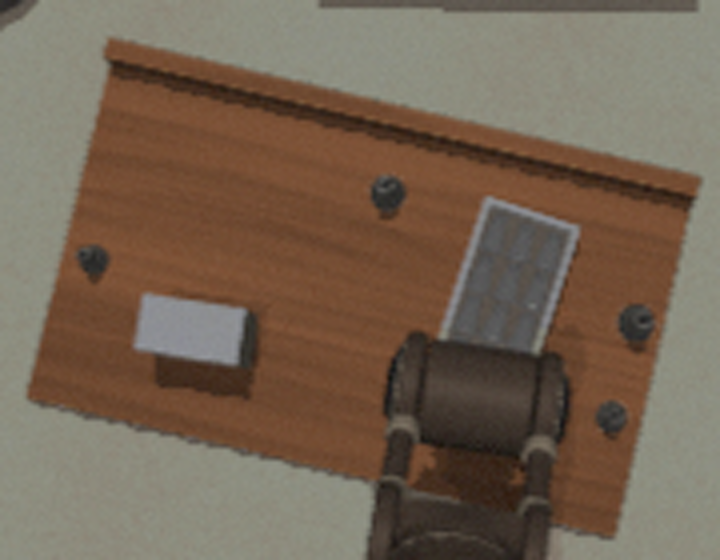

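The fingers are on the near end, and the box has started to move (far corners now (488,198) and (578,229)). Next I push on while turning the tool 5° to square the box to the board.

Call:
carry_out(series=[{"jaw":0,"tx":3,"ty":-0.9,"tz":0,"ax":0,"ay":0,"az":0.6},{"jaw":0,"tx":6,"ty":-1.8,"tz":0,"ax":0,"ay":0,"az":1.2},{"jaw":0,"tx":9,"ty":-2.6,"tz":0,"ax":0,"ay":0,"az":1.8},{"jaw":0,"tx":12,"ty":-3.4,"tz":0,"ax":0,"ay":0,"az":2.5},{"jaw":0,"tx":15,"ty":-4.2,"tz":0,"ax":0,"ay":0,"az":3.2}])

```text
time_s: 5.92
tcp_pos: [0.5246, -0.0271, 0.0361]
tool_rot: [-1.345, 1.571, -1.589]
force: [-1.1, -0.3, 0.0]
width: 0.043
```

Call:
carry_out(series=[{"jaw":0,"tx":3,"ty":-0.7,"tz":0,"ax":0,"ay":0,"az":0.6},{"jaw":0,"tx":6,"ty":-1.4,"tz":0,"ax":0,"ay":0,"az":1.2},{"jaw":0,"tx":9,"ty":-2.1,"tz":0,"ax":0,"ay":0,"az":1.8},{"jaw":0,"tx":12,"ty":-2.7,"tz":0,"ax":0,"ay":0,"az":1.8},{"jaw":0,"tx":15,"ty":-3.3,"tz":0,"ax":0,"ay":0,"az":1.8}])

```text
time_s: 6.33
tcp_pos: [0.5396, -0.0304, 0.0363]
tool_rot: [-3.123, 1.571, 2.946]
force: [-1.4, -0.4, -0.3]
width: 0.0427
```

```bash
python3 - <<'E'
from h import *
s=eyes.get_image("scene");crop(s,235,125,455,310,3.2,"pics/s6.png")
d=eyes.get_image("top");crop(d,280,140,380,240,6,"pics/t6.png")
E
```

```text
(no output)
```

View pics/s6.png

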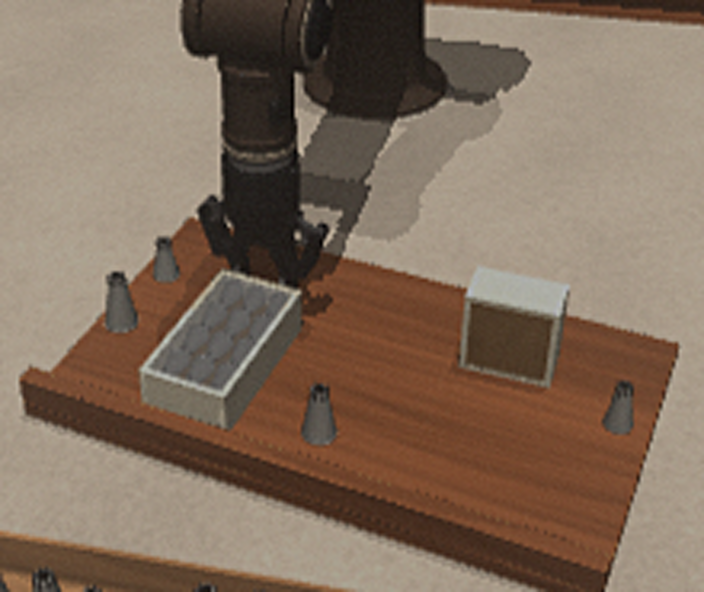

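View pics/t6.png

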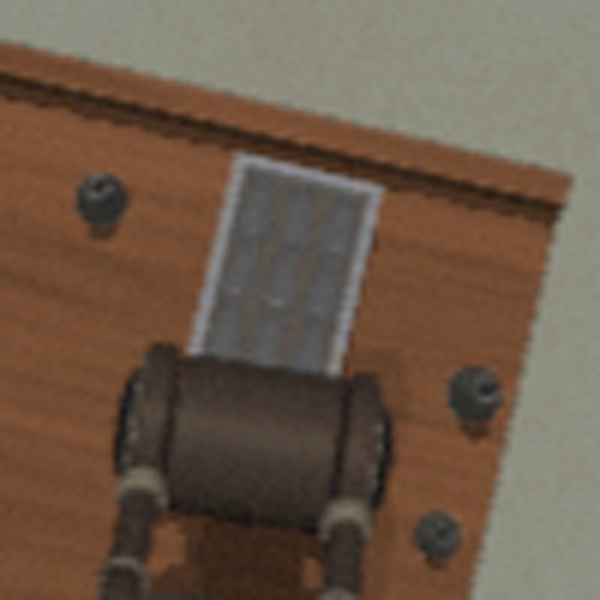

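```bash
python3 - <<'E'
from lie import *
d=eyes.get_image("top")
for p in((238,153),(383,188)): print(R.T@(onz(d,Z(p,6,280,140),.068)[:2]-C))
E
```

```text
[ 0.13346719 -0.07804801]
[ 0.13282558 -0.1676879 ]
```

It's square to the rail within about 0.01 rad, with roughly 17 mm to go. I'll push straight along the board's x axis and watch the force.

Call:
carry_out(series=[{"jaw":0,"tx":2.9,"ty":-0.6,"tz":0,"ax":0,"ay":0,"az":0},{"jaw":0,"tx":5.8,"ty":-1.2,"tz":0,"ax":0,"ay":0,"az":0},{"jaw":0,"tx":8.7,"ty":-1.9,"tz":0,"ax":0,"ay":0,"az":0},{"jaw":0,"tx":11.5,"ty":-2.5,"tz":0,"ax":0,"ay":0,"az":0},{"jaw":0,"tx":13,"ty":-2.8,"tz":0,"ax":0,"ay":0,"az":0}])

```text
time_s: 6.9
tcp_pos: [0.5528, -0.0332, 0.0363]
tool_rot: [0.102, 1.57, -0.111]
force: [-1.9, 0.7, 1.2]
width: 0.0426
```

Call:
carry_out(series=[{"jaw":0,"tx":1,"ty":-0.2,"tz":0,"ax":0,"ay":0,"az":0},{"jaw":0,"tx":2,"ty":-0.4,"tz":0,"ax":0,"ay":0,"az":0}])

```text
time_s: 7.07
tcp_pos: [0.5542, -0.0335, 0.0363]
tool_rot: [-3.133, 1.57, 2.937]
force: [-0.9, 0.2, 2.1]
width: 0.043
```

Call:
carry_out(series=[{"jaw":0,"tx":1,"ty":-0.2,"tz":0,"ax":0,"ay":0,"az":0},{"jaw":0,"tx":1,"ty":-0.2,"tz":0,"ax":0,"ay":0,"az":0}])

```text
time_s: 7.23
tcp_pos: [0.5556, -0.0338, 0.0363]
tool_rot: [0.035, 1.57, -0.179]
force: [-1.1, -0.2, 0.9]
width: 0.0428
```

Call:
carry_out(series=[{"jaw":0,"tx":0.7,"ty":-0.2,"tz":0,"ax":0,"ay":0,"az":0},{"jaw":0,"tx":1.4,"ty":-0.3,"tz":0,"ax":0,"ay":0,"az":0},{"jaw":0,"tx":1.4,"ty":-0.3,"tz":0,"ax":0,"ay":0,"az":0}])

```text
time_s: 7.48
tcp_pos: [0.5569, -0.0341, 0.0363]
tool_rot: [-0.037, 1.57, -0.251]
force: [-0.7, -0.2, 0.2]
width: 0.0426
```

Call:
carry_out(series=[{"jaw":0,"tx":0.7,"ty":-0.2,"tz":0,"ax":0,"ay":0,"az":0},{"jaw":0,"tx":1.4,"ty":-0.3,"tz":0,"ax":0,"ay":0,"az":0},{"jaw":0,"tx":1.4,"ty":-0.3,"tz":0,"ax":0,"ay":0,"az":0}])

```text
time_s: 7.73
tcp_pos: [0.5573, -0.0342, 0.0361]
tool_rot: [-3.083, 1.569, 2.987]
force: [-3.2, 1.2, 2.5]
width: 0.0426
```

Call:
carry_out(series=[{"jaw":0,"tx":0.7,"ty":-0.2,"tz":0,"ax":0,"ay":0,"az":0},{"jaw":0,"tx":1.4,"ty":-0.3,"tz":0,"ax":0,"ay":0,"az":0},{"jaw":0,"tx":1.4,"ty":-0.3,"tz":0,"ax":0,"ay":0,"az":0}])

```text
time_s: 7.98
tcp_pos: [0.5572, -0.0342, 0.0359]
tool_rot: [-3.089, 1.565, 2.98]
force: [-6.0, 2.2, 5.0]
width: 0.0426
```

```bash
python3 - <<'E'
from h import *
s=eyes.get_image("scene");crop(s,235,195,335,270,8,"pics/s7.png")
d=eyes.get_image("top");crop(d,280,140,380,240,6,"pics/t7.png")
E
```

```text
(no output)
```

View pics/s7.png

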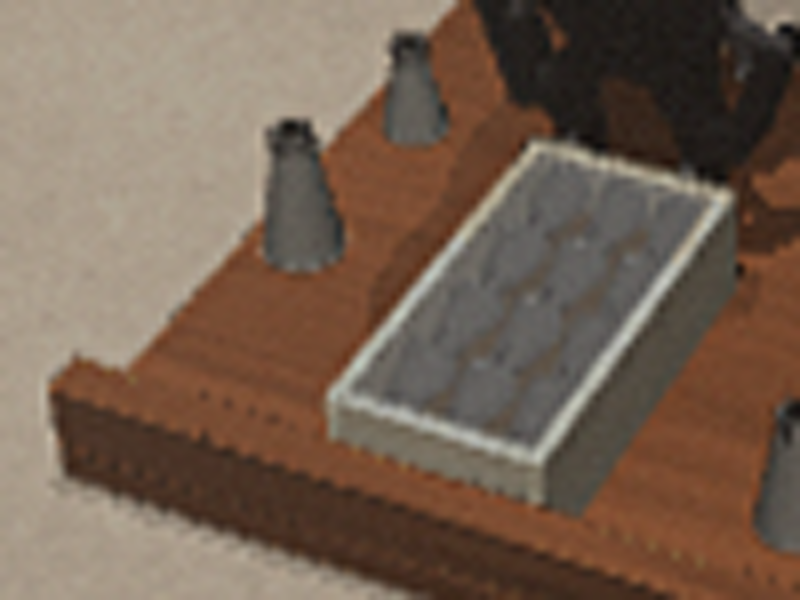

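View pics/t7.png

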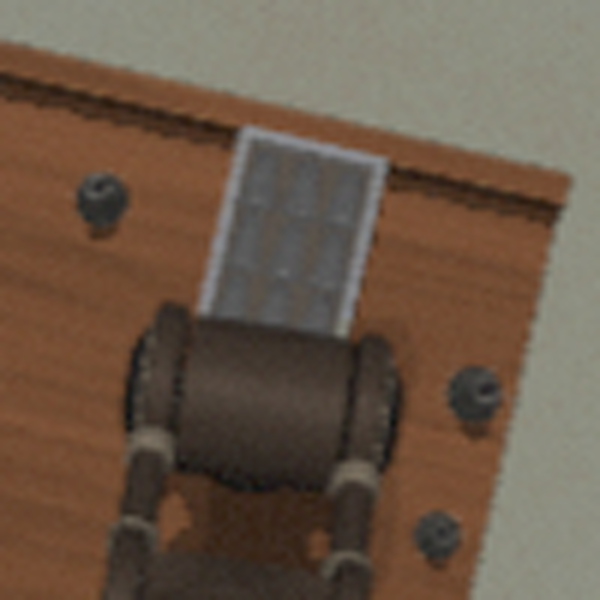

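The box has stopped at the rail with the force rising. Its far edge slopes 0.218 against the rail's 0.239, so I'll press a little harder to seat both corners.

Call:
carry_out(series=[{"jaw":0,"tx":1.5,"ty":-0.3,"tz":0,"ax":0,"ay":0,"az":0},{"jaw":0,"tx":3,"ty":-0.6,"tz":0,"ax":0,"ay":0,"az":0},{"jaw":0,"tx":4,"ty":-0.8,"tz":0,"ax":0,"ay":0,"az":0},{"jaw":0,"tx":4,"ty":-0.8,"tz":0,"ax":0,"ay":0,"az":0},{"jaw":0,"tx":4,"ty":-0.8,"tz":0,"ax":0,"ay":0,"az":0}])

```text
time_s: 8.5
tcp_pos: [0.557, -0.0342, 0.035]
tool_rot: [-3.093, 1.556, 2.977]
force: [-13.5, 2.3, 9.8]
width: 0.0427
```

```bash
python3 - <<'E'
from h import *
s=status.get_state();print(s["force"],s["ft_torque"])
from scipy.spatial.transform import Rotation as Rr
print(Rr.from_euler('xyz',s["tool_rot"]).as_matrix().round(3))
E
```

```text
[-13.52616836   2.28072119   9.84583729] [ 0.45152513  1.85087806 -0.03512907]
[[-0.014  0.212  0.977]
 [ 0.002  0.977 -0.212]
 [-1.    -0.001 -0.015]]
```

The force holds at 13.5 N with almost no moment about z, so both fingers are loaded evenly. Now I back off slowly, then raise the arm clear and check.

Call:
carry_out(series=[{"jaw":0,"tx":-5,"ty":1,"tz":0,"ax":0,"ay":0,"az":0},{"jaw":0,"tx":-12,"ty":2.5,"tz":0,"ax":0,"ay":0,"az":0},{"jaw":0,"tx":-30,"ty":6.5,"tz":0,"ax":0,"ay":0,"az":0},{"jaw":0,"tx":-60,"ty":13,"tz":10,"ax":0,"ay":0,"az":0},{"jaw":0,"tx":-90,"ty":19,"tz":30,"ax":0,"ay":0,"az":0}])

```text
time_s: 8.92
tcp_pos: [0.4724, -0.0164, 0.065]
tool_rot: [-3.005, 1.57, 3.064]
force: [0.3, 0.4, 0.4]
width: 0.0426
```

Call:
carry_out(series=[{"jaw":0,"tx":-20,"ty":4,"tz":30,"ax":0,"ay":0,"az":0},{"jaw":0,"tx":-40,"ty":8,"tz":60,"ax":0,"ay":0,"az":0},{"jaw":0,"tx":-60,"ty":12,"tz":80,"ax":0,"ay":0,"az":0},{"jaw":0,"tx":-80,"ty":16,"tz":80,"ax":0,"ay":0,"az":0},{"jaw":0,"tx":-80,"ty":16,"tz":80,"ax":0,"ay":0,"az":0}])

```text
time_s: 9.33
tcp_pos: [0.392, -0.0, 0.1474]
tool_rot: [0.11, 1.568, -0.103]
force: [-1.2, -0.6, -0.2]
width: 0.0429
```

```bash
python3 - <<'E'
from h import *
s=eyes.get_image("scene");crop(s,235,155,455,310,3.6,"pics/s8.png");crop(s,260,215,335,270,10,"pics/s8z.png")
d=eyes.get_image("top");crop(d,200,125,380,265,4,"pics/t8.png");crop(d,290,145,365,220,8,"pics/t8z.png")
E
```

```text
(no output)
```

View pics/s8.png

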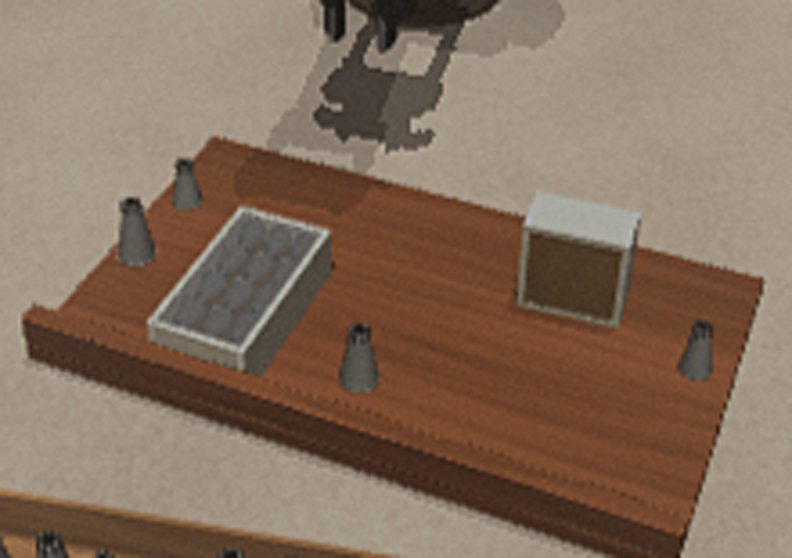

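View pics/t8.png

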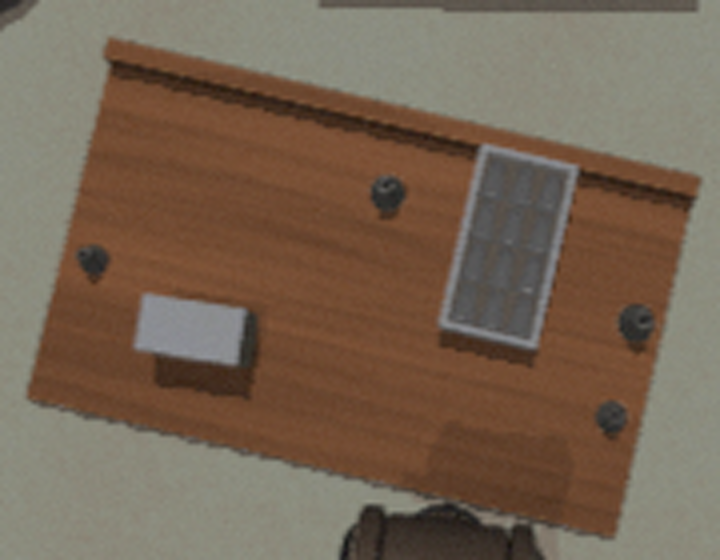

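View pics/t8z.png

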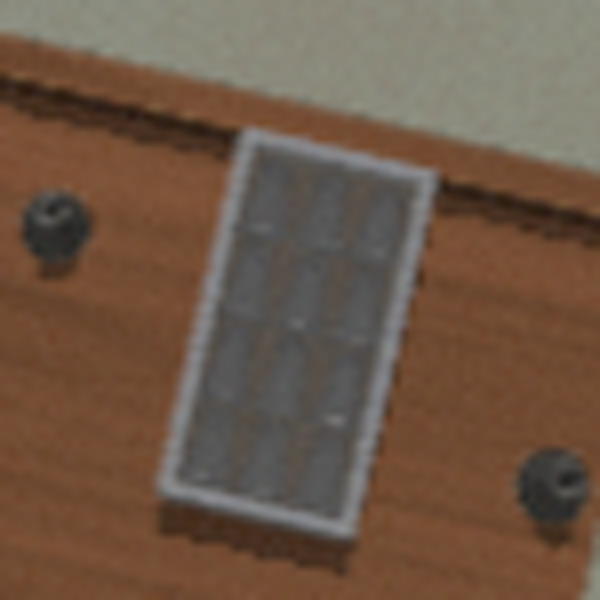

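View pics/s8z.png

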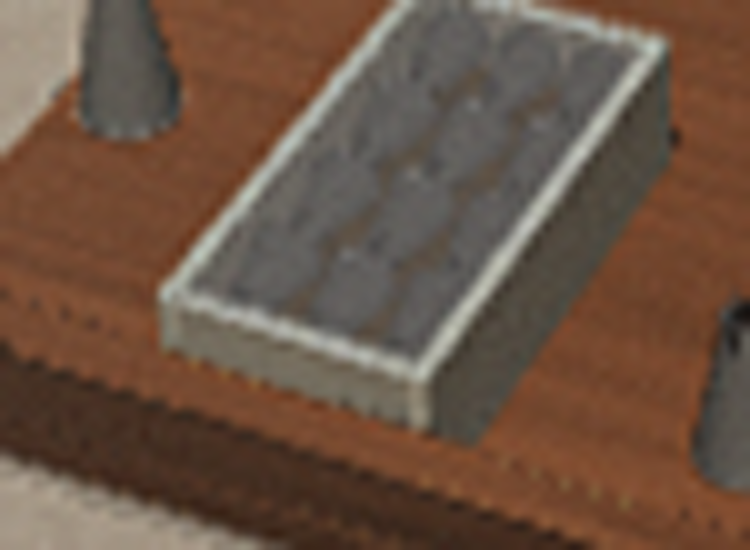

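In the top zoom the lying box's corners are at (243,127), (437,173), (353,537) and (160,490), with its far edge on the rail. The other items appear where they were.

```bash
python3 - <<'E'
from lie import *
import cv2
d=eyes.get_image("top")
Zq=lambda p:(Z(p,8,290,145)-(0.5/4-0.5)-[200,125])*4
t=[(243,127),(437,173),(353,537),(160,490)]
lie(d,[Zq(p) for p in t])
# bystander shift vs first image
a=cv2.imread("pics/topz.png").astype(int);b=cv2.imread("pics/t8.png").astype(int)
df=(np.abs(a-b).sum(2)>90).astype(np.uint8)
n,l,st,c=cv2.connectedComponentsWithStats(df);print([s.tolist() for s in st[1:] if s[4]>40])
E
```

```text
yaw -0.21875858731647196 -0.20874056915364606 0.08944792940590489 0.1685189068798428
world [[0.7444, -0.0279], [0.7251, -0.1157], [0.5601, -0.0803], [0.5797, 0.0065]] [ 0.65232578 -0.05434873]
board [[0.1505, -0.0766], [0.1502, -0.1665], [-0.0185, -0.1668], [-0.0178, -0.0778]] [ 0.06609508 -0.12193222]
near mid [ 0.56989537 -0.03688781]
[[438, 144, 142, 204, 4894], [467, 339, 6, 11, 46], [442, 341, 21, 10, 63], [399, 380, 124, 92, 6686], [410, 450, 8, 11, 58], [419, 451, 10, 12, 52], [407, 494, 23, 12, 114], [339, 503, 207, 57, 8775], [478, 514, 22, 9, 109]]
```

The far corners are at board x = 150.5 and 150.2 mm (rail at 150), and the box is square to the board. The only image changes are the tall box, the arm and their shadows. I'll hand it in.

```bash
python3 -c "
from plant import workorder
print(workorder.hand_in())"
```

```text
the job is handed in; nothing more can be done
None
```

I tipped the tall box away from the robot with the half-open fingers. It landed flat on its back with the window up. I then pushed it along the board from its near end, turning it about 5° on the way to square it up, until its top end met the rail. I pressed to about 13.5 N along the push to seat it, backed the arm off and handed in at about 9.5 s.

- **Position:** the last top view put the box's far corners at board x = 150.5 and 150.2 mm, with the rail at 150 mm. Its yaw was -0.21 to -0.22 rad against the board's -0.213. The camera calibration is only good to about 2 mm, but the steady contact force with almost no twist also points to both corners being seated.
- **Bystanders:** comparing the top view of the board area before and after, only the tall box, the arm and their shadows had changed. The short box and the four nozzles stayed put. The jar and spatula were outside that comparison; the arm passed well above the jar and stayed away from the spatula.
- **Failed or disagreed:** my first three move calls were refused as invalid, before anything had moved. Just after the topple, the scene-view estimate of the box's near corners disagreed with the top view, so I used the top view once the arm was out of the way. An earlier top view, before the final press, showed the box about 1° off square to the rail; the last one did not.

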